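# Hold the pressure chamber's lid open at the watchmaker's bench

### The job

The water-resistance test is over: swing the clamp lever with the red knob all the way out towards you, clear of the tester's lid, then raise the chamber's clear lid to 60 degrees and keep holding it there so that I can take the watch out with both hands. The lid has no stay, so do not let it drop or run back against its stop; your job finishes with the lid still held at 60 degrees in the gripper, not let go. Do not touch the watch, and leave the other things on the bench where they are.

Things in the scene. Friction and masses are not known exactly. Their poses are not given: they have to be found in the camera images.
- tester: the water-resistance tester, a grey bench instrument that cannot move. Origin on the bench under the centre of its round chamber; z up, -x its front (towards the robot, turned up to 20 degrees). The housing reaches x -85 to +100 mm and y -170 to +90 mm, top at z 90 mm; beside the lid at y below -92 mm is the console with display and gauge, up to z 104 mm
- hinge_axis (a point): middle of the lid's hinge axis, fixed on the tester at x +85, y 0, z 97 mm; the axis runs along the tester's y
- clamp_post (a point): point on the axis of the upright post (20 mm across) about which the clamp lever turns, fixed on the tester at x -105, y -80, z 105 mm (underside of the lever). A block under it reaches tester x -122, y -98 to -62, z up to 92 mm
- clamp (a joint): angle of the clamp lever about its post (rad), 0 to 1.75. At the start 0 to 0.15: it lies along the tester's +y over the lid's tab and bars the lid. It grows as the lever swings level to the tester's front (-x): clear of the tab from about 0.4, straight to the front at 1.57. It stays where it is left; about 1 N at the knob moves it
- lever_knob (a point): middle of the round upright red knob, 18 mm across and 36 mm tall (113 to 149 mm above the bench), near the free end of the flat steel clamp lever (16 mm wide, upper face 113 mm above the bench); 98 mm from the post's axis
- lid_hinge (a joint): angle of the lid (rad): 0 shut and level, growing as its front rises, up to a stop at 1.40 (80 degrees); 60 degrees is 1.047. No stay or spring: it falls shut from any angle when let go
- chamber_lid: the lid: a clear round pane in an aluminium ring, 140 mm across, 12 mm thick, 0.3 to 0.55 kg. Origin on the hinge axis at half thickness; -x runs to the front tab, y along the hinge, z out of the top. The tab with a yellow grip, 20 mm wide (y), 12 mm thick, sticks out in front from x -155 to -210 mm
- lid_tab (a point): point of the tab to grip, mid width and thickness, 190 mm from the hinge axis, 97 mm above the bench when shut, where it stands 20 mm clear in front of the housing. With the lever forward there is 40 mm free beside it. The tab's sides are flat and upright: fingers closing along the hinge direction can hold it from above while it turns between them
- watch: the tested watch: a steel watch head without strap, 40 mm across, 11 mm high, resting loose, dial up, on the small stand inside the chamber; origin under its centre
- driver_stand: bystander: black round stand, 80 mm across, with six upright precision screwdrivers, 117 mm tall; loose, origin under its centre
- blower: bystander: black rubber dust blower bulb standing upright, 54 mm across, 100 mm tall; loose, origin under its centre
- dust_dome: bystander: round grey tray, 84 mm across, with a clear dust cover and a small black knob, 46 mm tall in all; loose, origin under its centre
- loupe: bystander: black eye loupe, 38 mm across, 30 mm tall; loose, origin under its centre
- movement_holder: bystander: steel clamp holder with a round brass watch movement, about 80 x 44 x 22 mm; loose, origin under its centre
- tweezers: bystander: steel tweezers lying flat, about 130 mm long, 8 mm high; loose, origin under its centre
- screwdriver: bystander: screwdriver with a blue handle, lying flat, 130 mm long; loose, origin under its centre

How it is judged:
By the outcome, as a careful person would: the job done as asked, in the order asked, and still so for the second after the job is handed in, while the arm keeps its last pose, push and grip.
It also fails if it takes over 56 s, if anything falls off the work surface, if the arm or the gripper's body presses on something with over 40 N, if the wrist force passes 120 N, or if a joint passes its speed limit or range.

### The arm

A 6-joint arm with a two-finger parallel gripper is mounted at the origin on the work surface. World frame = base frame: x ahead of the robot, y to its left, z up, the work surface at z = 0. Lengths are in mm, angles in rad, forces in N, time in s.
With the tool pointing down it reaches from about 400 to 925 mm from the base axis. Payload 12.5 kg.
Tool frame: the origin (TCP) lies at the centre of the arm's flange, where the gripper is bolted on; the fingertips stand 190 mm ahead of it and the grasp point (between the pads) lies 171 mm ahead of it; z points along the fingers, y is the line along which they close (so a half turn about z gives the same grasp; the last joint's range is limited). The gripper opens to 95 mm and grips with 3 to 60 N. Pads are 20 mm wide; open, the fingers measure 119 mm over their backs; the gripper's body (75 mm by 180 mm) begins 59 mm behind the grasp point.
Start: joints at [-0.106, 0.491, 1.559, -0, 1.092, -0.106], TCP at [625, 0.023, 404.761] pointing down, gripper open.
Joint ranges: [-3.1, 3.1], [-0.84, 2.19], [0.05, 2.79], [-1.13, 4.28], [0.06, 2.93], [-2.69, 2.69]. Speed limits (rad/s): [2.22, 2.22, 2.79, 3.14, 3.14, 3.14].

### API

Orientations are given as [roll, pitch, yaw] about the fixed x, y, z axes, in that order (R = Rz(yaw) Ry(pitch) Rx(roll)).
In Python, from cell import env, read_camera, search_frame, cut_out gives the robot as it stands. The module is installed in compiled form; this text tells all that it offers.
- The arm moves only by the tool move_arm, never from a script. Its argument "commands" is a list of rows, each a list of 3 entries, a list of its own where there are three numbers: the shift along the world's x, y, z normalised to -1 to 1, where 1 is 0.03 m, then the turn about the world's z normalised to -1 to 1, where 1 is 0.08 rad, then the opening, from -1 (shut) to 1 (fully open), so that 0 is half open. A call has 1 to 20 rows; each row shifts and turns the commanded pose from where the row before left it; what a row does not reach is not made up. A row lasts 1/12 s, in which the tool goes at most 41.7 mm and 7.16 degrees, less where a joint would pass 70% of its speed; a pose out of reach is approached as far as the arm can. A call with a number of a shift or a turn outside -1 to 1 is refused whole. A call with a gripper value outside its range is refused whole. The fingers move at their own pace and stop on an object; the grip force is fixed at half the most. Time passes only in rows, so rows that do not move let the fingers close. It gives the time, the measured TCP pose, the force, the opening and the grip force at its end, in the units of the state.
- env.state(): the state, without advancing time (a new reading comes with each control period).
- read_camera(name): name is "scene" or "side" or "wrist"; returns a dict with "image" (384x512x3 uint8, red, green, blue), "fx", "fy", "cx", "cy" (pixels), "rvec" (rotation vector, rad) and "tvec" (3), from world to camera coordinates, as OpenCV has them. Camera axes: x right, y down, z forward; pixel columns grow to the right and rows downward; lengths in mm; the calibration is good to about 2 mm. A picture is of the moment at which its call begins. There is no depth.
- env.job_done(): hands the job in; it is judged then, once.
Trained networks look in a picture, given as the dict that the camera call returned (one of the last four; its "shot" number tells which), for a name from the list of things; names that differ only in an ending like _2 or _b are one class to them, and where a whole thing is asked for, a point or a joint stands for the part that bears it (a point fixed in the world has none). Each returns a list of dicts, best first, with "confidence" (0 to 1); they miss things now and then, are a little off and sometimes report something else, mostly with a low value. They report only what shows in the picture. A call takes as long as a camera call.
- search_frame(thing, picture): "at" ([column, row] in pixels, amid what is visible of it).
- cut_out(thing, picture): "region" (384x512 bool, what is visible of it) and "at" ([column, row] in pixels, amid what is visible of it).
The state is a dict: "t": time; "joints": joint angles; "qvel": joint speeds; "tau": joint torques, N m; "eef_pos": TCP position; "tcp_rot": TCP orientation; "ft_force": force on the tool from outside, world axes, zero at the start; "moment": the same for the moment, N m; "opening": opening from 0.0 (shut) to 1.0 (fully open); "grip_force": force on a finger pad.
Only numpy, scipy, OpenCV 4.12 (cv2) and the standard library are available. Lean on these libraries where they do the work, as an engineer would, in place of code of your own. Each camera call takes 0.05 s, during which the arm holds its last target. There are 200 camera calls.

## Working session

There is one attempt and no reset: what is moved stays moved. The work goes in short steps, Python scripts to look and compute and a tool call to move; the robot and the scene stay as the last step left them, time stands still between calls to the robot, and variables do not carry over. Pictures are saved under pics/ and viewed, at most 10 in all, crops included, and the job is handed in when it is done.

Besides the shell and the picture viewer there is one more tool, called after "Call:" as name(argument=value, ...) on one line, values as JSON. move_arm: Moves the arm, as the interface text tells. Its arguments: {"type":"object","properties":{"commands":{"type":"array","items":{"type":"array"}}},"required":["commands"]}

```bash
mkdir -p pics
cat > h.py <<'E'
import numpy as np, cv2
from cell import env, read_camera, search_frame, cut_out
def P(c):
    R=cv2.Rodrigues(np.array(c["rvec"],float))[0]; t=np.array(c["tvec"],float).ravel()
    K=np.array([[c["fx"],0,c["cx"]],[0,c["fy"],c["cy"]],[0,0,1]]); return K,R,t
def onz(c,px,z):
    K,R,t=P(c); d=R.T@np.linalg.inv(K)@np.array([px[0],px[1],1.]); o=-R.T@t
    return o+d*(z-o[2])/d[2]
def proj(c,X):
    K,R,t=P(c); q=K@(R@np.asarray(X,float)+t); return q[:2]/q[2]
def tri(cs,pxs):
    A=[];b=[]
    for c,p in zip(cs,pxs):
        K,R,t=P(c); d=R.T@np.linalg.inv(K)@np.array([p[0],p[1],1.]); d/=np.linalg.norm(d); o=-R.T@t
        M=np.eye(3)-np.outer(d,d); A.append(M);b.append(M@o)
    return np.linalg.solve(sum(A),sum(b))
E
python3 - <<'E'
from h import *
cs={n:read_camera(n) for n in("scene","side","wrist")}
for n,c in cs.items():
    cv2.imwrite(f"pics/a_{n}.png",c["image"][:,:,::-1])
    K,R,t=P(c); print(n,"cam at",(-R.T@t).round())
    for th in("lever_knob","lid_tab","chamber_lid","tester","clamp_post","hinge_axis","watch","driver_stand","blower","dust_dome","loupe","movement_holder"):
        r=search_frame(th,c)
        if r: print(th,[(np.round(q["at"]),round(q["confidence"],2)) for q in r[:2]])
print(env.state())
a=np.hstack([cv2.resize(cs[n]["image"],(400,300)) for n in("scene","side")])
b=np.hstack([cv2.resize(cs["wrist"]["image"],(400,300)),np.zeros((300,400,3),np.uint8)])
cv2.imwrite("pics/all.png",np.vstack([a,b])[:,:,::-1])
E
```

```text
scene cam at [1276.  573.  731.]
lever_knob [(array([216., 172.]), 0.79)]
lid_tab [(array([199., 205.]), 0.79)]
chamber_lid [(array([198., 209.]), 0.63)]
tester [(array([186., 217.]), 0.76), (array([201., 204.]), 0.4)]
clamp_post [(array([187., 215.]), 0.58)]
hinge_axis [(array([186., 216.]), 0.73)]
driver_stand [(array([308., 218.]), 0.62), (array([188., 217.]), 0.17)]
blower [(array([288., 232.]), 0.85)]
dust_dome [(array([336., 212.]), 0.58), (array([118., 196.]), 0.53)]
loupe [(array([318., 240.]), 0.78), (array([198., 205.]), 0.49)]
movement_holder [(array([185., 169.]), 0.77)]
side cam at [ 254. -820.  645.]
lever_knob [(array([288., 214.]), 0.89), (array([383., 299.]), 0.23)]
lid_tab [(array([319., 202.]), 0.71), (array([332., 230.]), 0.41)]
chamber_lid [(array([322., 205.]), 0.87)]
tester [(array([332., 226.]), 0.61)]
clamp_post [(array([332., 231.]), 0.81)]
hinge_axis [(array([334., 227.]), 0.77)]
watch [(array([244., 199.]), 0.34)]
driver_stand [(array([224., 198.]), 0.78)]
blower [(array([247., 198.]), 0.8)]
dust_dome [(array([385., 300.]), 0.65)]
movement_holder [(array([
[... 490 characters left out ...]
[(array([173.,  28.]), 0.97)]
{'t': 1.95, 'joints': array([-1.05608050e-01,  4.90951602e-01,  1.55889441e+00, -6.92465351e-06,
        1.09168973e+00, -1.05613458e-01]), 'qvel': array([-0.00079357,  0.0016109 , -0.00052125, -0.00054572,  0.00098475,
       -0.0006617 ]), 'tau': array([-1.45169911e-04, -6.12465620e+01, -2.58429015e+01,  6.93168794e-02,
        4.45588538e-02, -1.75796504e-05]), 'eef_pos': array([6.25013092e+02, 1.57985344e-02, 4.04730798e+02]), 'tcp_rot': array([3.14153671e+00, 1.21102882e-05, 1.57080493e+00]), 'ft_force': array([-0.9902987 , -0.71774184, -0.28833602]), 'moment': array([-0.03863183,  0.02580148,  0.03529321]), 'grip_force': 0.0, 'opening': 0.9984848191262357}
```

View pics/all.png

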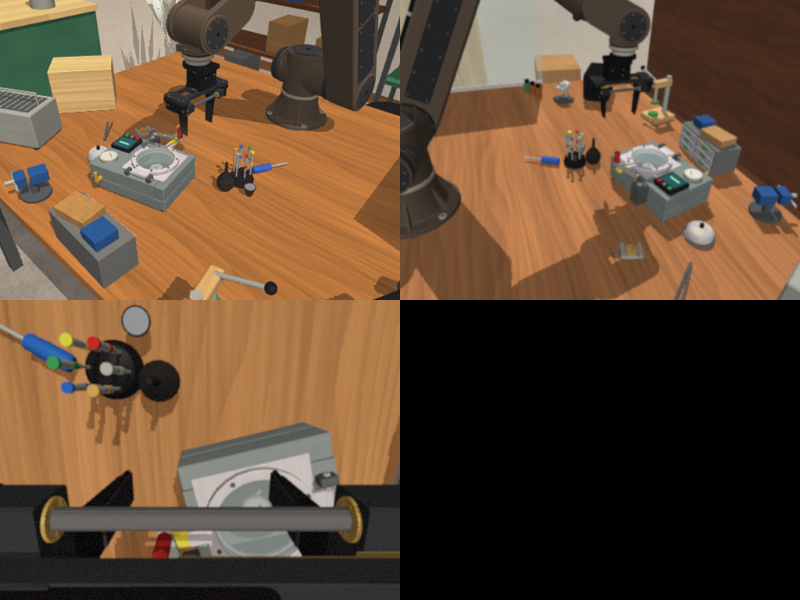

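The scene view shows the tester at the centre-left with the red knob and yellow tab towards the robot. The side view shows it at right of centre. I'll zoom in to fit the tester pose.

Run:
```python
from h import *
s=read_camera("scene");d=read_camera("side");w=read_camera("wrist")
np.save("pics/cams.npy",np.array([{k:v for k,v in c.items()} for c in(s,d,w)],dtype=object),allow_pickle=True)
for th,z in(("lever_knob",131),("lid_tab",97)):
    p=[search_frame(th,c)[0]["at"] for c in(s,d,w)]
    print(th,tri((s,d),p[:2]).round(1),tri((s,d,w),p).round(1),[onz(c,q,z).round(1) for c,q in zip((s,d,w),p)])
# colour centroids
for n,c in(("s",s),("d",d),("w",w)):
    hsv=cv2.cvtColor(c["image"],cv2.COLOR_RGB2HSV)
    for nm,lo,hi,th in(("red",(0,170,60),(6,255,255),"lever_knob"),("yel",(22,150,90),(34,255,255),"lid_tab")):
        m=cv2.inRange(hsv,lo,hi); 
        k,l,st,ce=cv2.connectedComponentsWithStats(m)
        print(n,nm,[(ce[i].round(1),st[i].tolist()) for i in range(1,k) if st[i][4]>12])
a=cv2.resize(s["image"][150:280,100:260],None,fx=3.2,fy=3.2,interpolation=cv2.INTER_CUBIC)
b=cv2.resize(d["image"][170:285,260:410],None,fx=3.2,fy=3.2,interpolation=cv2.INTER_CUBIC)
cv2.imwrite("pics/b1.png",a[:,:,::-1]);cv2.imwrite("pics/b2.png",b[:,:,::-1])
```

```text
lever_knob [ 594.4 -142.9  110. ] [ 590.1 -137.6  106.3] [array([ 620. , -119.5,  131. ]), array([ 579.5, -167.4,  131. ]), array([ 585. , -108.9,  131. ])]
lid_tab [694.5 -94.4  93.4] [692.3 -89.4  89.6] [array([702.4, -92.9,  97. ]), array([688.1, -95.5,  97. ]), array([683.4, -76.3,  97. ])]
s red [(array([229.6, 170.6]), [227, 163, 7, 14, 55]), (array([175.1, 176.6]), [173, 175, 5, 4, 17]), (array([315.5, 199.2]), [314, 198, 4, 4, 13])]
s yel [(array([222.5, 181.3]), [217, 179, 12, 7, 43]), (array([323. , 194.9]), [321, 193, 5, 5, 20])]
d red [(array([277.2, 200.5]), [275, 194, 6, 14, 69]), (array([331.5, 230.3]), [329, 228, 6, 5, 22])]
d yel [(array([280.1, 217.8]), [277, 215, 8, 6, 29])]
w red [(array([119.4,  54.8]), [112, 47, 16, 17, 219]), (array([141.8,  61.4]), [140, 56, 4, 11, 16]), (array([206.9, 315.1]), [195, 297, 24, 34, 498])]
w yel [(array([84.3, 50.5]), [75, 42, 20, 18, 271]), (array([231.6, 305.8]), [221, 296, 21, 22, 336])]
```

View pics/b1.png

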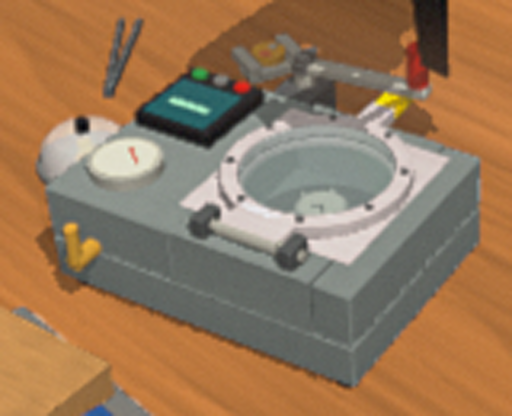

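View pics/b2.png

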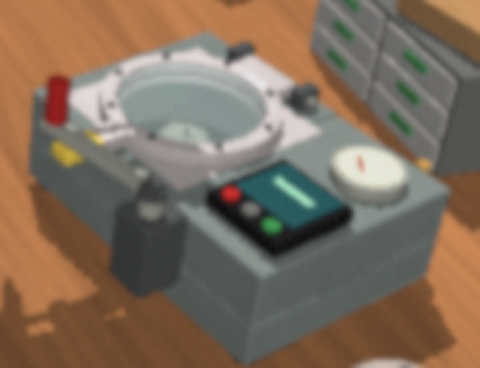

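The scene crop shows the knob at (230,170), the yellow tab at (223,182) and the top housing corners at (208,244), (250,199) and (116,210). The side crop has corners at (343,256), (400,229), (271,199) and (325,181), and the knob at (277,200). I'll fit the pose from these.

Run:
```python
from h import *
from scipy.optimize import least_squares
s,d,w=np.load("pics/cams.npy",allow_pickle=True)
C=lambda x,y,z=90:np.array([x,y,z],float)
obs=[(s,C(100,90),(208.4,243.7)),(s,C(-85,90),(249.7,199)),(s,C(100,-170),(115.6,210)),
(d,C(-85,-170),(342.8,256)),(d,C(100,-170),(399.7,229.4)),(d,C(-85,90),(271,198.7)),(d,C(100,90),(325,181))]
kn=[(s,(230.3,170.5)),(d,(277.7,200.7))]
def T(p,X):
    c,n=np.cos(p[2]),np.sin(p[2]); return np.array([p[0]+c*X[0]-n*X[1],p[1]+n*X[0]+c*X[1],X[2]])
def knob(a): return np.array([-105-98*np.sin(a),-80+98*np.cos(a),131])
def f(p):
    r=[proj(c,T(p,X))-np.array(q) for c,X,q in obs]+[proj(c,T(p,knob(p[3])))-np.array(q) for c,q in kn]
    return np.concatenate(r)
for o in (0,):
    r=least_squares(f,[760,-100,0.1,0.1],loss="soft_l1"); p=r.x
    print(p.round(3)); print(f(p).reshape(-1,2).round(1).tolist())
np.save("pose.npy",p)
for n,X in(("knob",knob(p[3])),("tab",C(-105,0,97)),("post",C(-105,-80,105)),("hinge",C(85,0,97))):
    print(n,T(p,X).round(1),[proj(c,T(p,X)).round(1).tolist() for c in(s,d,w)])
for a in(.4,.8,1.2,1.57,1.75): print(a,T(p,knob(a)).round(1))
for n,px,z in(("driver_stand",(133,82),60),("blower",(201,100),60)): print(n,onz(w,px,z).round())
print("mh",onz(s,(185,169),10).round(),onz(d,(292,323),10).round(),"dome",onz(d,(385,300),20).round())
```

```text
[ 6.98552e+02 -9.63770e+01  2.42000e-01  1.18000e-01]
[[0.0, -0.5], [0.2, -0.4], [-3.5, -2.1], [-0.7, -0.3], [1.8, -1.7], [-1.3, -1.7], [-0.0, -2.9], [-0.5, -0.4], [-0.0, -0.1]]
knob [ 581.3 -107.5  131. ] [[229.8, 170.1], [277.7, 200.6], [206.5, 315.6]]
tab [ 596.6 -121.5   97. ] [[221.6, 182.1], [285.1, 214.9], [227.8, 306.8]]
post [ 615.8 -199.2  105. ] [[194.3, 171.1], [307.5, 230.2], [247.7, 379.1]]
hinge [781.1 -76.   97. ] [[176.8, 223.9], [344.6, 192.7], [422.7, 264.5]]
0.4 [ 557.1 -120.7  131. ]
0.8 [ 531.2 -149.7  131. ]
1.2 [ 518.6 -186.6  131. ]
1.57 [ 520.6 -222.6  131. ]
1.75 [ 526.3 -239.3  131. ]
driver_stand [510.  90.  60.]
blower [572.  74.  60.]
mh [ 526. -345.   10.] [ 520. -350.   10.] dome [ 723. -362.   20.]
```

Call:
move_arm(commands=[[[-0.243,-0.597,-0.3],0.75,1],[[-0.243,-0.597,-0.3],0.75,1],[[-0.243,-0.597,-0.3],0.75,1],[[-0.243,-0.597,-0.3],0.75,1],[[-0.243,-0.597,-0.3],0.75,1],[[-0.243,-0.597,-0.3],0.75,1],[[0,0,0],0,1],[[0,0,0],0,1],[[0,0,0],0,1]])

```text
t: 3.15
eef_pos: [581.6, -107.1, 351.2]
tcp_rot: [3.141, 0.0, 1.929]
ft_force: [0.5, -0.1, 0.3]
opening: 1.002
grip_force: 0.0
```

Run:
```python
from h import *
w=read_camera("wrist");s=read_camera("scene");d=read_camera("side")
for n,c in(("s",s),("d",d),("w",w)):
    hsv=cv2.cvtColor(c["image"],cv2.COLOR_RGB2HSV)
    for nm,lo,hi in(("red",(0,170,60),(6,255,255)),("yel",(22,150,90),(34,255,255))):
        m=cv2.inRange(hsv,lo,hi);k,l,st,ce=cv2.connectedComponentsWithStats(m)
        print(n,nm,[(ce[i].round(1),st[i].tolist()) for i in range(1,k) if st[i][4]>12])
    print(n,"pred knob",proj(c,(581.3,-107.5,131)).round(1),"tab",proj(c,(596.6,-121.5,97)).round(1))
cv2.imwrite("pics/c.png",np.hstack([cv2.resize(w["image"],(400,300)),cv2.resize(s["image"][120:240,150:310],(400,300))])[:,:,::-1])
```

```text
s red [(array([230.3, 169.5]), [227, 163, 7, 15, 86]), (array([175. , 176.7]), [173, 175, 5, 4, 18]), (array([315.5, 198.9]), [314, 197, 4, 5, 15])]
s yel [(array([222.6, 181.5]), [217, 179, 11, 8, 42]), (array([323. , 194.9]), [321, 193, 5, 5, 20])]
s pred knob [229.8 170.1] tab [221.6 182.1]
d red [(array([277.3, 200.1]), [275, 193, 6, 15, 73]), (array([331.5, 230.3]), [329, 228, 6, 5, 22])]
d yel [(array([280. , 217.9]), [277, 215, 8, 6, 28])]
d pred knob [277.7 200.6] tab [285.1 214.9]
w red [(array([257.4, 221.2]), [244, 201, 28, 40, 820])]
w yel [(array([278.9, 228.3]), [269, 214, 20, 30, 453]), (array([243.4, 235.3]), [242, 232, 4, 7, 18])]
w pred knob [256.8 219.2] tab [269.4 227.5]
```

View pics/c.png

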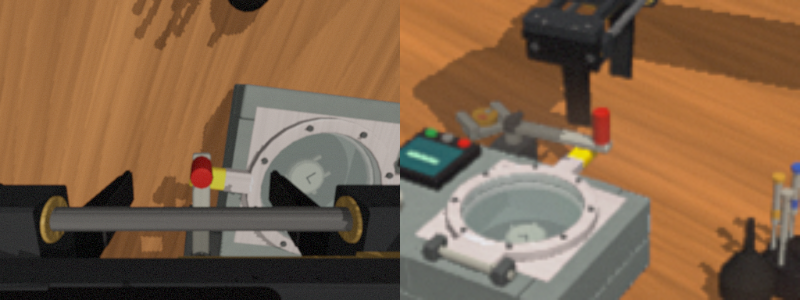

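The knob sits midway between the open fingers (wrist column about 257), with nothing else near them. Next I descend and grip it.

Call:
move_arm(commands=[[[0,0,-0.5],0,1],[[0,0,-0.5],0,1],[[0,0,-0.4],0,1],[[0,0,0],0,-1],[[0,0,0],0,-1],[[0,0,0],0,-1],[[0,0,0],0,-1],[[0,0,0],0,-1],[[0,0,0],0,-1],[[0,0,0],0,-1],[[0,0,0],0,-1]])

```text
t: 4.22
eef_pos: [581.2, -107.5, 309.0]
tcp_rot: [3.141, 0.0, 1.931]
ft_force: [-0.4, 0.0, -0.0]
opening: 0.495
grip_force: 0.0
```

Run:
```python
import numpy as np
p=np.load("pose.npy");c,n=np.cos(p[2]),np.sin(p[2])
def k(a):
    X=-105-98*np.sin(a);Y=-80+98*np.cos(a);return np.array([p[0]+c*X-n*Y,p[1]+n*X+c*Y])
# absolute unit rows from a0 to 1.72, turns .08
a=p[3]+.08*np.arange(0,22)
K=np.array([k(x) for x in a]); 
for i,r in enumerate(np.diff(K,axis=0)/30): print(round(a[i+1],3),r.round(3).tolist())
```

```text
0.198 [-0.241, -0.102]
0.278 [-0.232, -0.121]
0.358 [-0.221, -0.139]
0.438 [-0.21, -0.156]
0.518 [-0.197, -0.172]
0.598 [-0.182, -0.187]
0.678 [-0.167, -0.201]
0.758 [-0.15, -0.214]
0.838 [-0.132, -0.225]
0.918 [-0.114, -0.235]
0.998 [-0.095, -0.243]
1.078 [-0.075, -0.25]
1.158 [-0.055, -0.255]
1.238 [-0.034, -0.259]
1.318 [-0.013, -0.261]
1.398 [0.007, -0.261]
1.478 [0.028, -0.26]
1.558 [0.049, -0.257]
1.638 [0.069, -0.252]
1.718 [0.089, -0.246]
1.798 [0.109, -0.238]
```

Call:
move_arm(commands=[[[0,0,0],0,-1],[[0,0,0],0,-1],[[0,0,0],0,-1],[[0,0,0],0,-1],[[0,0,0],0,-1],[[0,0,0],0,-1],[[0,0,0],0,-1],[[0,0,0],0,-1]])

```text
t: 4.88
eef_pos: [581.3, -107.4, 308.7]
tcp_rot: [3.141, -0.0, 1.931]
ft_force: [0.5, -0.1, 0.1]
opening: 0.185
grip_force: 30.0
```

Gripped at an opening of about 18 mm. Now the arc, first half.

Call:
move_arm(commands=[[[-0.241,-0.102,0],1,-1],[[-0.232,-0.121,0],1,-1],[[-0.221,-0.139,0],1,-1],[[-0.21,-0.156,0],1,-1],[[-0.197,-0.172,0],1,-1],[[-0.182,-0.187,0],1,-1],[[-0.167,-0.201,0],1,-1],[[-0.15,-0.214,0],1,-1],[[-0.132,-0.225,0],1,-1],[[-0.114,-0.235,0],1,-1]])

```text
t: 5.72
eef_pos: [525.8, -160.2, 308.8]
tcp_rot: [3.141, 0.001, 2.735]
ft_force: [3.4, 0.6, -1.5]
opening: 0.185
grip_force: 30.0
```

Call:
move_arm(commands=[[[-0.095,-0.243,0],1,-1],[[-0.075,-0.25,0],1,-1],[[-0.055,-0.255,0],1,-1],[[-0.034,-0.259,0],1,-1],[[-0.013,-0.261,0],1,-1],[[0.007,-0.261,0],1,-1],[[0.028,-0.26,0],1,-1],[[0.049,-0.257,0],1,-1],[[0.069,-0.252,0],1,-1],[[0.089,-0.246,0],1,-1],[[0,0,0],0,-1]])

```text
t: 6.63
eef_pos: [525.6, -237.1, 308.7]
tcp_rot: [-3.141, 0.001, -2.748]
ft_force: [4.0, 3.9, -0.5]
opening: 0.184
grip_force: 30.0
```

Call:
move_arm(commands=[[[0,0,0],0,0],[[0,0,0],0,0],[[0,0,0],0,0],[[0,0,0],0,0],[[0,0,0],0,0],[[0,0,0],0,0],[[0,0,0.5],0,0],[[0,0,0.5],0,0],[[0,0,0.5],0,0],[[0.3,0.48,0],-0.25,0],[[0.3,0.48,0],-0.25,0],[[0.3,0.48,0],-0.25,0],[[0.3,0.48,0],-0.25,0],[[0.3,0.48,0],-0.25,0],[[0.3,0.48,0],-0.25,0],[[0.3,0.48,0],-0.2,0],[[0.25,0.48,0],-0.2,0],[[0,0,0],0,0],[[0,0,0],0,0]])

```text
t: 8.22
eef_pos: [595.5, -120.7, 353.6]
tcp_rot: [3.141, -0.0, -2.903]
ft_force: [-0.6, -1.0, 0.7]
opening: 0.499
grip_force: 0.0
```

Run:
```python
from h import *
w=read_camera("wrist");s=read_camera("scene");d=read_camera("side")
np.save("pics/cams2.npy",np.array([dict(c) for c in(s,d,w)],dtype=object),allow_pickle=True)
for n,c in(("s",s),("d",d),("w",w)):
    hsv=cv2.cvtColor(c["image"],cv2.COLOR_RGB2HSV)
    for nm,lo,hi in(("red",(0,170,60),(6,255,255)),("yel",(22,150,90),(34,255,255))):
        m=cv2.inRange(hsv,lo,hi);k,l,st,ce=cv2.connectedComponentsWithStats(m)
        print(n,nm,[(ce[i].round(1),st[i].tolist(),onz(c,ce[i],131 if nm=="red" else 103).round(1)) for i in range(1,k) if st[i][4]>12])
    print(n,"tab",proj(c,(596.6,-121.5,103)).round(1))
print(env.state()["eef_pos"])
cv2.imwrite("pics/d.png",np.hstack([cv2.resize(w["image"],(400,300)),cv2.resize(s["image"][120:240,150:310],(400,300))])[:,:,::-1])
```

```text
s red [(array([175.1, 176.6]), [173, 175, 5, 4, 17], array([ 690.8, -182.4,  131. ])), (array([315.5, 199.2]), [314, 198, 4, 4, 13], array([540.1, 119.1, 131. ]))]
s yel [(array([223.4, 180.4]), [217, 177, 12, 10, 65], array([ 594.6, -117.2,  103. ])), (array([323. , 194.8]), [321, 193, 5, 5, 19], array([478.9, 100.6, 103. ]))]
s tab [221.6 180.1]
d red [(array([331.5, 230.3]), [329, 228, 6, 5, 22], array([ 646.4, -244.3,  131. ])), (array([275.8, 239.1]), [272, 231, 9, 17, 118], array([ 524.1, -237. ,  131. ]))]
d yel [(array([283.4, 215.8]), [277, 212, 14, 9, 91], array([ 587.6, -131.6,  103. ]))]
d tab [285.3 212.8]
w red [(array([83.2, 57. ]), [56, 37, 57, 39, 1490], array([ 525.1, -239.7,  131. ]))]
w yel [(array([256.3, 199.5]), [243, 177, 28, 46, 1249], array([ 591. , -123.1,  103. ]))]
w tab [256.6 207.2]
[ 595.1301279  -121.80017162  353.72894264]
```

View pics/d.png

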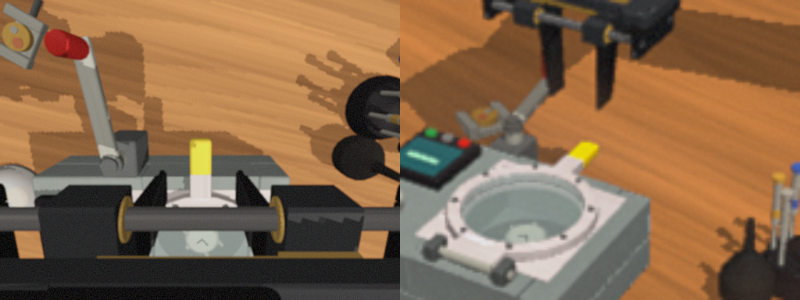

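The wrist view shows the lever swung out (red knob at about 83,57) and the yellow tab centred between the fingers (about 256,200) and square to them. Next I descend and grip it.

Call:
move_arm(commands=[[[0.05,0,-0.6],0,0],[[0,0,-0.6],0,0],[[0,0,-0.6],0,0],[[0,0,-0.5],0,0],[[0,0,-0.35],0,0],[[0,0,-0.2],0,0],[[0,0,0],0,0],[[0,0,0],0,-1],[[0,0,0],0,-1],[[0,0,0],0,-1],[[0,0,0],0,-1],[[0,0,0],0,-1],[[0,0,0],0,-1],[[0,0,0],0,-1],[[0,0,0],0,-1]])

```text
t: 9.62
eef_pos: [597.0, -120.9, 268.7]
tcp_rot: [3.142, 0.0, -2.904]
ft_force: [-0.4, 3.5, 6.3]
opening: 0.207
grip_force: 30.0
```

Run:
```python
from cell import env
import numpy as np
s=env.state();print(s["eef_pos"],s["opening"],s["grip_force"],s["ft_force"],s["moment"])
y=.242;th=np.deg2rad(np.r_[0:61:4]);th=np.r_[0,np.deg2rad([1.5]),th[1:]]
r=190*(1-np.cos(th));z=190*np.sin(th)
X=np.c_[r*np.cos(y),r*np.sin(y),z]
for t,q in zip(th[1:],np.diff(X,axis=0)/30): print(np.rad2deg(t).round(1),q.round(3).tolist())
print(X[-1])
```

```text
[ 597.01332326 -120.92331768  268.70804862] 0.20660941508587816 29.996723234653473 [-0.4337802   3.53314922  6.27187175] [0.68073621 0.1006434  0.06422095]
1.5 [0.002, 0.001, 0.166]
4.0 [0.013, 0.003, 0.276]
8.0 [0.045, 0.011, 0.44]
12.0 [0.075, 0.018, 0.435]
16.0 [0.104, 0.026, 0.429]
20.0 [0.133, 0.033, 0.42]
24.0 [0.161, 0.04, 0.41]
28.0 [0.188, 0.046, 0.397]
32.0 [0.215, 0.053, 0.383]
36.0 [0.24, 0.059, 0.366]
40.0 [0.264, 0.065, 0.348]
44.0 [0.287, 0.071, 0.329]
48.0 [0.309, 0.076, 0.307]
52.0 [0.329, 0.081, 0.284]
56.0 [0.347, 0.086, 0.26]
60.0 [0.364, 0.09, 0.234]
[ 92.23175959  22.76625844 164.54482672]
```

Call:
move_arm(commands=[[[0.002,0.001,0.166],0,-1],[[0.013,0.003,0.276],0,-1],[[0.02,0.005,0.22],0,-1],[[0.025,0.006,0.22],0,-1],[[0.035,0.009,0.218],0,-1],[[0.04,0.009,0.217],0,-1],[[0.048,0.012,0.216],0,-1],[[0.056,0.014,0.213],0,-1],[[0.062,0.016,0.212],0,-1],[[0.071,0.017,0.208],0,-1],[[0,0,0],0,-1]])

```text
t: 10.53
eef_pos: [608.4, -118.1, 334.5]
tcp_rot: [3.142, 0.0, -2.904]
ft_force: [-0.1, 3.9, -3.9]
opening: 0.212
grip_force: 30.0
```

Run:
```python
from h import *
s=env.state();print(s["moment"],s["ft_force"])
c=read_camera("scene");d=read_camera("side")
cv2.imwrite("pics/e.png",np.hstack([cv2.resize(c["image"][100:250,110:310],(400,300)),cv2.resize(d["image"][130:280,230:430],(400,300))])[:,:,::-1])
```

```text
[0.70649245 0.17163429 0.04383122] [-0.09928311  3.93537994 -3.86351457]
```

View pics/e.png

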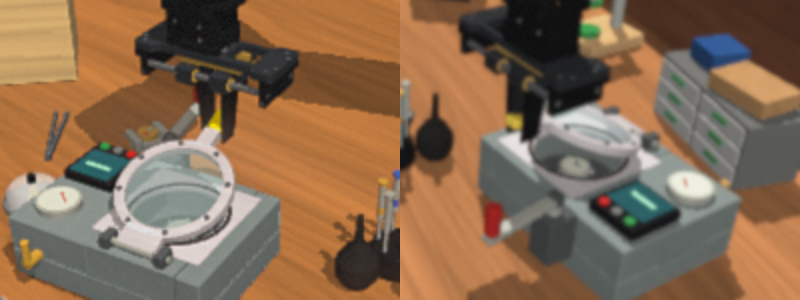

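The lid is about 20° up, the yellow tab is held between the fingers (scene crop, about 215,125), and the lever stays out. I'll carry on to 60°.

Call:
move_arm(commands=[[[0.078,0.019,0.206],0,-1],[[0.083,0.021,0.204],0,-1],[[0.091,0.022,0.2],0,-1],[[0.097,0.024,0.197],0,-1],[[0.105,0.026,0.193],0,-1],[[0.11,0.027,0.19],0,-1],[[0.117,0.029,0.185],0,-1],[[0.123,0.03,0.181],0,-1],[[0.13,0.032,0.176],0,-1],[[0.134,0.033,0.172],0,-1],[[0,0,0],0,-1]])

```text
t: 11.55
eef_pos: [640.9, -110.1, 391.5]
tcp_rot: [-3.141, 0.001, -2.904]
ft_force: [-1.0, 4.7, -3.8]
opening: 0.206
grip_force: 30.0
```

Call:
move_arm(commands=[[[0.141,0.035,0.167],0,-1],[[0.146,0.036,0.162],0,-1],[[0.152,0.037,0.156],0,-1],[[0.157,0.039,0.151],0,-1],[[0.162,0.04,0.145],0,-1],[[0.167,0.041,0.139],0,-1],[[0.171,0.042,0.133],0,-1],[[0.176,0.044,0.127],0,-1],[[0.18,0.044,0.12],0,-1],[[0.184,0.046,0.114],0,-1],[[0,0,0],0,-1],[[0,0,0],0,-1]])

```text
t: 12.55
eef_pos: [689.8, -98.1, 433.2]
tcp_rot: [-3.141, 0.001, -2.904]
ft_force: [0.3, 5.5, -3.9]
opening: 0.21
grip_force: 30.0
```

Run:
```python
from h import *
s=env.state();print(s["eef_pos"],s["moment"],s["ft_force"])
c=read_camera("scene");d=read_camera("side")
p=np.load("pose.npy");co,n=np.cos(p[2]),np.sin(p[2])
def W(X,Y,Z): return (p[0]+co*X-n*Y,p[1]+n*X+co*Y,Z)
ims=[]
for cam,(r0,c0) in((c,(80,110)),(d,(100,230))):
    im=cv2.resize(cam["image"][r0:r0+150,c0:c0+200],(800,600),interpolation=cv2.INTER_CUBIC)
    for deg,col in((55,(255,0,0)),(60,(0,255,0)),(65,(0,0,255))):
        t=np.deg2rad(deg);pts=[]
        for a in np.linspace(0,2*np.pi,60):   # ring top edge
            l=85-70*np.cos(a)*-1; y=70*np.sin(a); u=6
            pts.append((proj(cam,W(85-l*np.cos(t)+u*np.sin(t),y,97+l*np.sin(t)+u*np.cos(t)))-[c0,r0])*4)
        cv2.polylines(im,[np.int32(pts)],True,col,1)
    ims.append(im[:,:,::-1])
cv2.imwrite("pics/f1.png",ims[0]);cv2.imwrite("pics/f2.png",ims[1])
```

```text
[689.78475636 -98.14481092 433.22520077] [1.24274995 0.04536662 0.11994157] [ 0.33275941  5.49562807 -3.92046343]
```

View pics/f1.png

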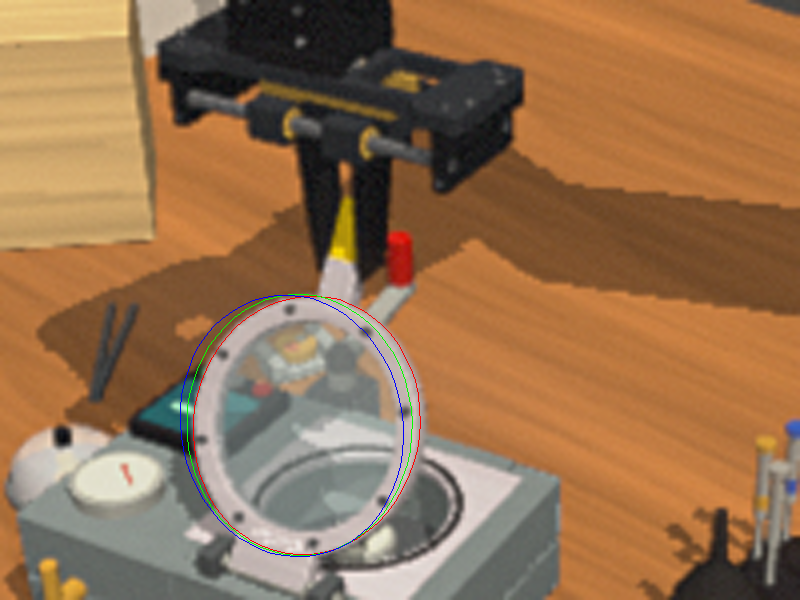

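View pics/f2.png

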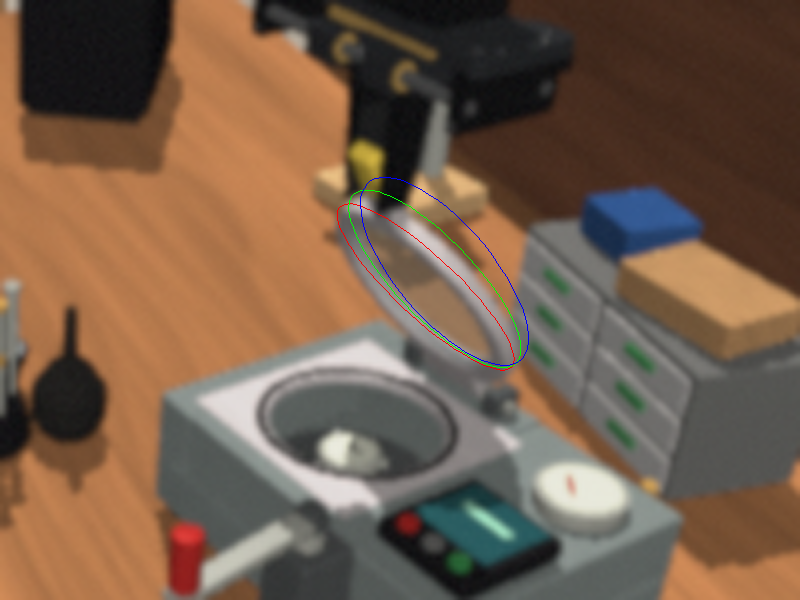

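The lid is up at about 57–60° on the overlays. The watch is still on its stand and the lever is out. One silhouette fit will settle the angle.

Run:
```python
from h import *
from scipy.optimize import minimize
p0=np.load("pose.npy")
cams=[read_camera("scene"),read_camera("side")]
S=4;obs=[]
for i,c in enumerate(cams):
    r=cut_out("chamber_lid",c)[0]; m=r["region"].astype(np.uint8)
    print(r["confidence"],m.sum(),cv2.boundingRect(m))
    m=cv2.resize(m*255,None,fx=S,fy=S,interpolation=cv2.INTER_LINEAR)>127
    m=m.astype(np.uint8); cn=cv2.findContours(m,cv2.RETR_EXTERNAL,cv2.CHAIN_APPROX_NONE)[0]
    f=np.zeros_like(m);cv2.drawContours(f,cn,-1,1,-1)
    f=cv2.morphologyEx(f,cv2.MORPH_OPEN,cv2.getStructuringElement(cv2.MORPH_ELLIPSE,(61,61)))
    obs.append(f)
A=np.linspace(0,2*np.pi,90)
def pred(c,p):
    t=p[3];co,n=np.cos(p[2]),np.sin(p[2]);pts=[]
    for u in(-6,6):
        l=85+70*np.cos(A);X=85-l*np.cos(t)+u*np.sin(t);Y=70*np.sin(A);Z=97+l*np.sin(t)+u*np.cos(t)
        for w in np.c_[p[0]+co*X-n*Y,p[1]+n*X+co*Y,Z]: pts.append((proj(c,w)+.5)*S-.5)
    h=cv2.convexHull(np.float32(pts)); m=np.zeros((384*S,512*S),np.uint8); cv2.fillPoly(m,[np.int32(h*16)],1,shift=4); return m
def cost(q,free):
    p=p0.copy();p[3]=q[0]
    if free:p[:3]+=[q[1],q[2],q[3]/100]
    e=sum((pred(c,p)!=o).sum()/o.sum() for c,o in zip(cams,obs))
    return e+(1e-4*(q[1]**2+q[2]**2+q[3]**2) if free else 0)
th=np.deg2rad(np.arange(50,70,1)); print([(int(round(np.rad2deg(t))),round(cost([t],0),3)) for t in th[::2]])
for t0 in(54,60,66):
    r=minimize(cost,[np.deg2rad(t0),0,0,0],args=(1,),method="Nelder-Mead",options=dict(initial_simplex=np.array([[0,0,0,0],[.08,0,0,0],[0,4,0,0],[0,0,4,0],[0,0,0,3]])+[np.deg2rad(t0),0,0,0]))
    print(np.rad2deg(r.x[0]).round(2),r.x[1:].round(2),r.fun.round(4))
# before-lift tester check with shut lid in saved pictures needs no more camera calls
```

```text
0.96 3277 (158, 131, 58, 97)
0.92 1193 (314, 136, 46, 63)
[(50, np.float64(0.69)), (52, np.float64(0.542)), (54, np.float64(0.397)), (56, np.float64(0.283)), (58, np.float64(0.263)), (60, np.float64(0.37)), (62, np.float64(0.507)), (64, np.float64(0.657)), (66, np.float64(0.811)), (68, np.float64(0.961))]
56.67 [ 1.58 -0.25 -1.04] 0.2254
56.94 [ 1.1   0.95 -1.28] 0.2269
57.39 [-0.34 -1.33 -2.55] 0.2137
```

Run:
```python
from h import *
p0=np.load("pose.npy");s,d,w=np.load("pics/cams2.npy",allow_pickle=True)
K,R,t=P(w);print("wrist cam",(-R.T@t).round(1))
co,n=np.cos(p0[2]),np.sin(p0[2])
def toT(X): v=X[:2]-p0[:2]; return np.round([co*v[0]+n*v[1],-n*v[0]+co*v[1]],1)
hsv=cv2.cvtColor(w["image"],cv2.COLOR_RGB2HSV);m=cv2.inRange(hsv,(22,130,60),(34,255,255))[:,240:275]
rows=np.where(m.sum(1)>255*6)[0]; print(rows.min(),rows.max())
for r in(rows.min()-.5,rows.max()+.5):
    for z in(91,103): print(r,z,toT(onz(w,(256.3,r),z)))
print("brightness col",hsv[172:230:2,256].tolist())
# wrist: housing front top edge / lid features
g=cv2.cvtColor(w["image"],cv2.COLOR_RGB2GRAY)
for col in(200,215,300,320): print(col,g[190:240,col].tolist())
```

```text
wrist cam [ 526.6 -138.3  332.3]
177 222
176.5 91 [-125.    -0.2]
176.5 103 [-1.276e+02 -1.000e-01]
222.5 91 [-89.   -0.3]
222.5 103 [-93.4  -0.2]
brightness col [[14, 150, 141], [14, 152, 139], [18, 169, 139], [24, 184, 169], [25, 179, 217], [27, 170, 229], [29, 164, 230], [30, 160, 230], [29, 159, 231], [29, 167, 229], [29, 166, 230], [29, 162, 230], [29, 162, 230], [29, 164, 230], [29, 165, 229], [29, 163, 230], [29, 168, 229], [29, 163, 229], [29, 163, 230], [29, 164, 230], [29, 163, 230], [29, 164, 230], [29, 159, 231], [29, 164, 231], [29, 164, 230], [29, 159, 230], [24, 47, 221], [9, 15, 219], [11, 16, 221]]
200 [115, 110, 108, 109, 106, 108, 112, 106, 99, 89, 87, 85, 86, 85, 91, 80, 84, 87, 92, 88, 84, 88, 87, 87, 89, 92, 87, 87, 86, 81, 88, 85, 88, 83, 65, 31, 21, 6, 2, 14, 25, 22, 21, 16, 16, 20, 23, 20, 1, 5]
215 [110, 109, 114, 112, 113, 114, 110, 106, 100, 87, 89, 81, 86, 88, 85, 88, 85, 88, 93, 87, 92, 88, 85, 84, 87, 89, 87, 84, 85, 89, 89, 83, 88, 91, 86, 105, 135, 153, 157, 161, 159, 159, 157, 157, 158, 155, 157, 156, 156, 159]
300 [97, 105, 105, 106, 105, 106, 108, 107, 99, 88, 84, 84, 81, 89, 77, 81, 85, 90, 92, 91, 82, 87, 87, 84, 82, 87, 81, 84, 80, 84, 84, 90, 80, 83, 84, 100, 132, 146, 154, 151, 151, 151, 153, 147, 147, 143, 145, 147, 141, 143]
320 [100, 98, 99, 97, 99, 105, 105, 106, 96, 87, 80, 81, 78, 86, 85, 83, 83, 90, 92, 88, 87, 90, 91, 88, 82, 89, 86, 90, 83, 84, 84, 83, 89, 83, 90, 115, 140, 149, 141, 123, 90, 61, 38, 15, 8, 17, 20, 16, 9, 2]
```

Run:
```python
from h import *
p=np.load("pose.npy");co,n=np.cos(p[2]),np.sin(p[2])
W=lambda l,y,u,t:(p[0]+co*(85-l*np.cos(t)+u*np.sin(t))-n*y,p[1]+n*(85-l*np.cos(t)+u*np.sin(t))+co*y,97+l*np.sin(t)+u*np.cos(t))
ims=[]
for nm,(r0,c0,h,w_) in(("side",(125,300,75,75)),("wrist",(0,64,384,384))):
    c=read_camera(nm);f=400/w_
    im=cv2.resize(c["image"][r0:r0+h,c0:c0+w_],(400,400),interpolation=cv2.INTER_CUBIC)
    for deg,col in((57,(255,0,0)),(60,(0,255,0))):
        t=np.deg2rad(deg); q=lambda *a:(proj(c,W(*a,t))+.5-[c0,r0])*f-.5
        pts=np.float32([q(85+70*np.cos(a),70*np.sin(a),u) for u in(-6,6) for a in np.linspace(0,6.28,80)])
        cv2.polylines(im,[np.int32(cv2.convexHull(pts))],True,col,1)
        tb=np.float32([q(l,y,u) for l in(155,210) for y in(-10,10) for u in(-6,6)])
        cv2.polylines(im,[np.int32(cv2.convexHull(tb))],True,col,1)
    ims.append(im)
cv2.imwrite("pics/g.png",np.hstack(ims)[:,:,::-1])
```

```text
(no output)
```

View pics/g.png

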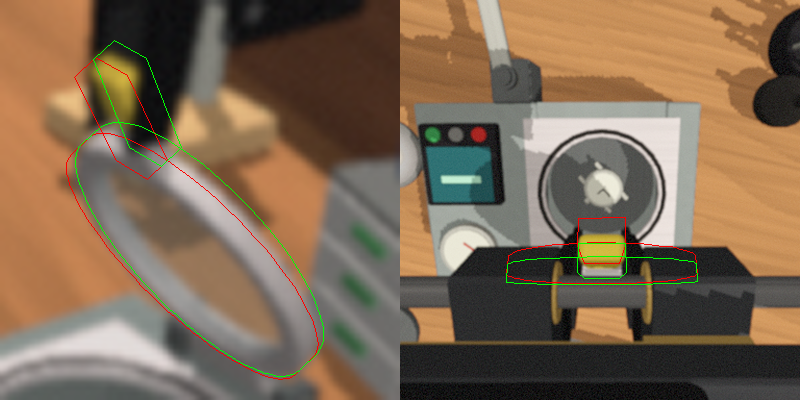

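On the wrist overlay the tab tip (about row 233) lies between the 57° and 60° outlines, nearer 60°. The side overlay shows about 58°. I'll nudge it up by 1° and hand in.

Call:
move_arm(commands=[[[0.047,0.012,0.028],0,-1],[[0.047,0.011,0.027],0,-1],[[0,0,0],0,-1],[[0,0,0],0,-1],[[0,0,0],0,-1],[[0,0,0],0,-1]])

```text
t: 13.45
eef_pos: [692.2, -97.6, 434.5]
tcp_rot: [3.141, -0.0, -2.904]
ft_force: [-1.2, 5.1, -4.9]
opening: 0.203
grip_force: 30.0
```

```bash
python3 -c "
from cell import env
s=env.state();print(s['t'],s['eef_pos'],s['grip_force'],s['opening'],s['qvel'].round(3));print(env.job_done())"
```

```text
13.45 [692.2106597  -97.59381062 434.52979161] 29.9984273314476 0.20315800971667913 [ 0.    -0.001  0.001  0.     0.001 -0.001]
the job is handed in; nothing more can be done
None
```

The clamp lever is swung out to about 1.72 rad (stop at 1.75), and the lid is held in the gripper at about 60° (camera estimates put it 1–2° lower, arm travel about 1° higher); the job is handed in at 13.5 s, with the watch and other things untouched.

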